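Find the stamped kit carton and send it off

TASK

Two kit cartons stand on the lab bench, one on either side of the taped dispatch lane, and one of them has a round stamp on its underside. First tip both cartons over onto their sides with the fingers to look at their undersides, then push the stamped one along the bench until all of it lies between the two tapes of the dispatch lane, still on its side. Do not pick the cartons up, leave the other one lying on its side outside the lane, and leave everything else on the bench where it is.

Things in the scene. Friction and masses are not known exactly. Their poses are not given: they have to be found in the camera images.
- carton_a: the carton with the stamp; which side of the lane it stands on changes. Plain brown cardboard, taped shut, 80 (x) x 110 (y) x 130 (z) mm, 0.25 to 0.5 kg, weight spread evenly. Upright at the start, the white label on its -x face looking roughly (within 20 deg) towards the robot. Origin: centre of its underside; z points out of its top.
- carton_b: the carton without a stamp, on the other side of the lane; otherwise just like carton_a, with the same size, weight, origin and axes
- carton_a_mid (a point): centre of carton_a's volume, 65 mm from its origin along its z. Pushed level on a 110 mm wide face (x or -x) 100 mm or more above the bench, a carton tips over its opposite lower edge rather than slides; past about 32 deg it falls over by itself and then lies 80 mm high
- carton_b_mid (a point): centre of carton_b's volume, 65 mm from its origin along its z. A carton tipped over towards the robot (about its lower -x edge) shows its underside to the cameras beyond the bench
- stamp (a point): the centre of the stamp, a dark ink ring 64 mm across with a tick in it, on the underside of carton_a; hidden while the carton stands
- lane: dispatch lane: the clear strip between two flat dark grey tapes that run away from the robot (along its x) on the middle of the bench. Origin: middle of the lane, on the bench. Tapes 520 mm long (x -260 to 260 mm), 25 mm wide, 230 mm between their inner edges (y -115 to 115 mm). A tape arrowhead at x = 200 mm is only a mark; an open tote stands past the far end
- corner0 (a point): corner of carton_a at (-40, -55, 0) mm in its frame
- corner1 (a point): corner of carton_a at (-40, +55, 0) mm in its frame
- corner2 (a point): corner of carton_a at (+40, -55, 0) mm in its frame
- corner3 (a point): corner of carton_a at (+40, +55, 0) mm in its frame
- corner4 (a point): corner of carton_a at (-40, -55, 130) mm in its frame
- corner5 (a point): corner of carton_a at (-40, +55, 130) mm in its frame
- corner6 (a point): corner of carton_a at (+40, -55, 130) mm in its frame
- corner7 (a point): corner of carton_a at (+40, +55, 130) mm in its frame
- rack_small: small white foam rack of blood tubes, 75 x 75 x 110 mm high, beyond the right-hand carton, by the lane; loose, to be left alone. Origin: centre of its underside
- reagent: brown bottle, 52 mm wide, 95 mm high, beyond the left-hand carton, by the lane; loose, to be left alone. Origin: centre of its underside
- rinse: pale jar, 60 mm wide, 115 mm high, to the outside of the left-hand carton; loose, to be left alone. Origin: centre of its underside
- marker: black marker pen with a red end, 140 mm long, lying to the outside of the left-hand carton, nearer the robot than the jar; loose, to be left alone. Origin: centre of its underside
- pot: open pale sample pot, 64 mm wide, 62 mm high, to the outside of the right-hand carton; loose, to be left alone. Origin: centre of its underside
Things that resemble listed ones, but are neither listed nor needed, are in the scene too. Leave any green or purple look-alike of the carton_b alone.

How it is judged:
By the outcome, as a careful person would: the job done as asked, in the order asked, and still so for the second after the job is handed in, with the robot touching nothing.
It also fails if it takes over 72 s, if anything falls off the work surface, if the arm or the gripper's body presses on something with over 40 N, if the wrist force passes 120 N, or if a joint passes its speed limit or range.

ROBOT

A 7-joint arm with a two-finger parallel gripper is mounted at the origin on the work surface. World frame = base frame: x ahead of the robot, y to its left, z up, the work surface at z = 0. Lengths are in m, angles in degrees, forces in N, time in s.
With the tool pointing down it reaches from about 0.425 to 0.875 m from the base axis. Payload 4.7 kg.
Tool frame: the origin (TCP) lies between the finger pads; the fingertips stand 19 mm ahead of it and the grasp point (between the pads) is the TCP; x points along the fingers, z is the direction in which the jaws open and shut, and the axes are right-handed (so a half turn about x gives the same grasp; the last joint's range is limited). The gripper opens to 87 mm and grips with 3 to 60 N. Pads are 19 mm wide; open, the fingers measure 117 mm over their backs; the gripper's body (75 mm by 190 mm) begins 51 mm behind the grasp point.
Start: joints at [75.407, 18.392, -4.016, 83.108, 1.295, 78.541, -3.26], TCP at [0.173, -0.627, 0.242] pointing down, gripper open.
Joint ranges: [-163.93, 163.93], [-17.29, 119.83], [-79.2, 71.16], [3.27, 140.29], [-89.18, 269.18], [5.43, 117.66], [-154.24, 154.24]. Speed limits (degrees/s): [147.25, 147.25, 180, 180, 180, 180, 180].

INTERFACE

Orientations are given as [roll, pitch, yaw] about the fixed x, y, z axes, in that order (R = Rz(yaw) Ry(pitch) Rx(roll)).
In Python, from cell import monitor, read_camera, camera_model, env, regions_of gives the robot as it stands. The module is installed in compiled form; this text tells all that it offers.
- The arm moves only by the tool step_arm, never from a script. Its argument "deltas" is a list of rows, each a list of 5 numbers: the gripper's target within -1 to 1 (fully open at 1, half-way at 0, shut at -1), then the shift along the tool's x, y, z in m, then the turn about the tool's x in degrees. A call has 1 to 12 rows; each row is the pose to reach, as a shift and turn from the pose commanded when the call began, along the tool's axes at that moment; what a row does not reach only later rows make up. A row lasts 1/8 s, in which the tool goes at most 62.5 mm and 10.7 degrees, less where a joint would pass 70% of its speed; a pose out of reach is approached as far as the arm can. A call with a gripper value outside its range is refused whole. The fingers move at their own pace and stop on an object; "newtons" is the grip in N (left out, the last holds). Time passes only in rows, so rows that repeat a pose let the fingers close. It gives the time, the measured TCP pose, the force and the opening at its end, in the units of the state.
- monitor.get_obs(): the state, without advancing time (a new reading comes with each control period).
- read_camera(name): name is "side" or "top"; returns (picture, depth): 384x512x3 uint8, red, green, blue; 384x512 float32, m along the optical axis (not along the pixel's ray), 0 where there is no reading.
- camera_model(name): a dict with "fx", "fy", "cx", "cy" (pixels), "xyz" and "attitude" of the camera in the world. Camera axes: x right, y down, z forward; pixel columns grow to the right and rows downward; lengths in m; the calibration is good to about 2 mm. A picture is of the moment at which its call begins. camera_model takes no time and is no camera call.
- env.sign_off(): hands the job in, once; it reports no verdict.
Trained networks look in the newest picture that a camera, given by its name, has taken for a name from the list of things; names that differ only in an ending like _2 or _b are one class to them, and where a whole thing is asked for, a point or a joint stands for the part that bears it (a point fixed in the world has none). Each returns a list of dicts, best first, with "p" (0 to 1); they miss things now and then, are a little off and sometimes report something else, mostly with a low value. They report only what shows in the picture. A call takes as long as a camera call. They do not tell look-alikes from the thing itself.
- regions_of(camera, thing): "pixels" (384x512 bool, what is visible of it) and "pixel" ([column, row] in pixels, amid what is visible of it).
The state is a dict: "time_s": time; "qpos": joint angles; "joint_velocities": joint speeds; "effort": joint torques, N m; "tool_pos": TCP position; "tool_rot": TCP orientation; "force": force on the tool from outside, world axes, zero at the start; "wrist_torque": the same for the moment, N m; "grip_width": finger opening in m.
Only numpy, scipy, OpenCV 4.12 (cv2) and the standard library are available. Lean on these libraries where they do the work, as an engineer would, in place of code of your own. Each camera call takes 0.05 s, during which the arm holds its last target. There are 200 camera calls.

## Working session

There is one attempt and no reset: what is moved stays moved. The work goes in short steps, Python scripts to look and compute and a tool call to move; the robot and the scene stay as the last step left them, time stands still between calls to the robot, and variables do not carry over. Pictures are saved under pics/ and viewed, about 8 in all and at most 12, crops included, and the job is handed in when it is done.

Besides the shell and the picture viewer there is one more tool, called after ">>>" in YAML: its name, and indented under it one key for each argument. step_arm: Moves the arm, as the interface text tells. Its arguments: {"type":"object","properties":{"deltas":{"type":"array"},"newtons":{"type":"number"}},"required":["deltas"]}

```bash
mkdir -p pics; cat > h.py <<'E'
import numpy as np, cv2
from scipy.spatial.transform import Rotation as R
from cell import monitor, read_camera, camera_model, env, regions_of
def cam(n):
    m=camera_model(n); return m
def rot(m):
    a=np.array(m["attitude"],float)
    return a if a.shape==(3,3) else (R.from_quat(a).as_matrix() if a.size==4 else R.from_euler('xyz',a,degrees=True).as_matrix())
def cloud(n,d):
    m=camera_model(n); v,u=np.mgrid[:384,:512]
    P=np.stack([(u-m["cx"])/m["fx"]*d,(v-m["cy"])/m["fy"]*d,d],-1)
    return P@rot(m).T+np.array(m["xyz"])
def proj(n,p):
    m=camera_model(n); q=(np.asarray(p)-m["xyz"])@rot(m); return q[...,:2]/q[...,2:]*[m["fx"],m["fy"]]+[m["cx"],m["cy"]]
def save(n,p): cv2.imwrite(p,cv2.cvtColor(n,cv2.COLOR_RGB2BGR))
E
python3 - <<'E'
from h import *
print(monitor.get_obs())
ims=[]
for n in("side","top"):
    print(n,camera_model(n))
    p,d=read_camera(n); C=cloud(n,d); ims.append(p)
    for t in("carton_a","lane","rack_small","reagent","rinse","marker","pot"):
        for r in regions_of(n,t)[:4]:
            q=C[r["pixels"]&(d>0)]
            print(n,t,round(r["p"],2),np.round(r["pixel"]),len(q),"lo",np.round(np.percentile(q,2,0),3),"hi",np.round(np.percentile(q,98,0),3))
save(np.vstack(ims)[:, :],"pics/1.png"); 
im=cv2.imread("pics/1.png"); cv2.imwrite("pics/1.png",np.hstack([im[:384],im[384:]])[:, :]) 
a=cv2.imread("pics/1.png"); cv2.imwrite("pics/1.png",cv2.resize(a,(800,300)))
for i,p in enumerate(ims): save(p,f"pics/1{'st'[i]}.png")
E
```

```text
{'time_s': 0.0, 'qpos': array([75.40586428, 18.440309  , -4.0160117 , 83.17453675,  1.29558755,
       78.53985057, -3.26105499]), 'joint_velocities': array([-0.01618492,  0.02228752, -0.0190213 ,  0.07276574,  0.01717251,
       -0.03470305, -0.02299839]), 'effort': array([ 1.30228658e-03, -4.91284776e+01, -4.02877852e-01, -3.12528348e+01,
       -6.35669776e-02,  4.37085377e-02,  1.92159578e-04]), 'tool_pos': array([ 0.17245255, -0.62617699,  0.24045058]), 'tool_rot': array([-176.81014948,   89.89041047,  108.59324586]), 'force': array([ 0.34366516, -0.56618103, -0.68368751]), 'wrist_torque': array([ 0.02591479,  0.02776025, -0.02338979]), 'grip_width': 0.08717624385870607}
side {'fx': 444.3135111433788, 'fy': 444.3135111433788, 'cx': 250.11158265381206, 'cy': 190.98516950006442, 'xyz': array([-0.22741883,  0.6897527 ,  1.12311253]), 'attitude': array([-135.67891898,   -0.93884748, -130.71504383])}
side carton_a 0.91 [190. 222.] 1901 lo [0.507 0.18  0.005] hi [0.592 0.293 0.136]
side carton_a 0.84 [302. 160.] 1499 lo [ 0.496 -0.298  0.004] hi [ 0.583 -0.186  0.136]
side carton_a 0.
[... 1257 characters left out ...]
1 lo [0.508 0.18  0.001] hi [0.594 0.321 0.135]
top carton_a 0.7 [392. 274.] 1252 lo [ 0.221 -0.427  0.017] hi [ 0.295 -0.321  0.134]
top carton_a 0.66 [397. 208.] 1344 lo [ 0.402 -0.453  0.017] hi [ 0.512 -0.361  0.134]
top lane 0.8 [224. 195.] 1985 lo [ 0.297 -0.116 -0.005] hi [0.782 0.162 0.007]
top rack_small 0.75 [334. 119.] 527 lo [ 0.711 -0.254  0.02 ] hi [ 0.781 -0.189  0.112]
top reagent 0.64 [199. 114.] 249 lo [0.734 0.196 0.01 ] hi [0.774 0.245 0.097]
top rinse 0.97 [137. 141.] 462 lo [0.644 0.404 0.006] hi [0.695 0.455 0.12 ]
top marker 0.6 [122. 193.] 157 lo [0.432 0.474 0.005] hi [0.56  0.493 0.019]
top pot 0.8 [405. 158.] 362 lo [ 0.595 -0.488 -0.001] hi [ 0.652 -0.411  0.064]
```

View pics/1t.png

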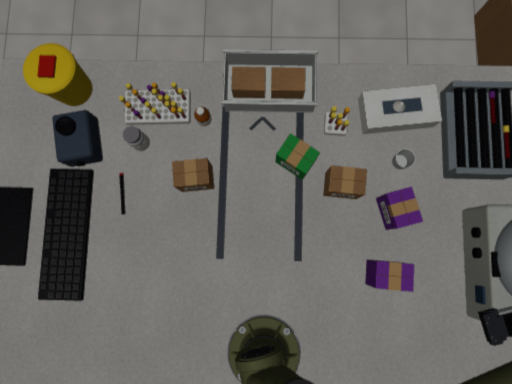

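View pics/1s.png

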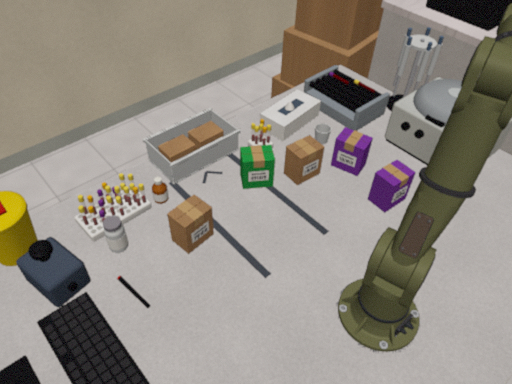

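Top view: brown cartons at (192,174) and (347,181). The green look-alike stands at (297,156) on the right tape, and the rack (337,120) and bottle (202,115) are just beyond the cartons. Both cameras are on the robot's side, so a carton tipped away from the robot shows its underside. I'll check the clearance first.

```bash
python3 - <<'E'
from h import *
m=camera_model("top");print(rot(m)[:,2], rot(camera_model("side"))[:,2])
p,d=read_camera("top"); C=cloud("top",d)
ps,ds=read_camera("side"); S=cloud("side",ds)
def rect(C,box,z0,z1):
    x0,x1,y0,y1=box
    k=(C[...,0]>x0)&(C[...,0]<x1)&(C[...,1]>y0)&(C[...,1]<y1)&(C[...,2]>z0)&(C[...,2]<z1)
    q=C[k]; r=cv2.minAreaRect(q[:,:2].astype(np.float32)*1000)
    return len(q),np.round(r[0],1),np.round(r[1],1),round(r[2],1),np.round(np.percentile(q,[1,99],axis=0)[:,:2],3).tolist(), np.round(cv2.boxPoints(r)).tolist()
for n,b,z in[("L",(.47,.64,.14,.34),(.12,.14)),("R",(.45,.63,-.32,-.16),(.12,.14)),("green",(.52,.7,-.16,0),(.12,.14)),("rack",(.69,.83,-.31,-.17),(.03,.09)),("rackall",(.69,.83,-.31,-.17),(.01,.13)),("bottle",(.7,.84,.17,.27),(.015,.12))]:
    for nm,c in(("top",C),("side",S)):
        try: print(n,nm,rect(c,b,*z))
        except Exception as e: print(n,nm,e)
# tapes
g=p.astype(int).sum(-1)
for nm,c,pp in(("top",C,p),("side",S,ps)):
    g=pp.astype(int).mean(-1); k=(g<75)&(abs(c[...,2])<.012)&(c[...,0]>.3)&(c[...,0]<.8)
    for y0,y1 in((.07,.24),(-.2,-.03)):
        q=c[k&(c[...,1]>y0)&(c[...,1]<y1)]
        if len(q)>20:
            a=np.polyfit(q[:,0],q[:,1],1); print(nm,"tape",len(q),a,np.percentile(q[:,0],[1,99]))
big=cv2.resize(ps[90:290,140:350],None,fx=3,fy=3,interpolation=2); save(big,"pics/2.png")
E
```

```text
[ 0.14102218  0.0257834  -0.98967063] [ 0.52192595 -0.46463153 -0.71533967]
L top (946, array([552.4, 236.9]), array([ 81.4, 110.7]), 6.9, [[0.51, 0.181], [0.594, 0.291]], [[505.0, 287.0], [519.0, 177.0], [599.0, 187.0], [586.0, 297.0]])
L side (844, array([552.9, 236. ]), array([ 84.3, 114.2]), 7.6, [[0.508, 0.179], [0.595, 0.292]], [[504.0, 287.0], [519.0, 174.0], [602.0, 185.0], [587.0, 298.0]])
R top (972, array([ 538.8, -242.8]), array([110.8,  81.4]), 85.4, [[0.497, -0.297], [0.579, -0.187]], [[494.0, -295.0], [575.0, -301.0], [584.0, -191.0], [503.0, -184.0]])
R side (574, array([ 559.3, -230.5]), array([147.5, 120.4]), 85.0, [[0.497, -0.3], [0.581, -0.188]], [[493.0, -299.0], [613.0, -309.0], [626.0, -162.0], [506.0, -152.0]])
green top (939, array([618.4, -91.1]), array([109.8,  82.4]), 57.1, [[0.563, -0.15], [0.673, -0.031]], [[554.0, -115.0], [623.0, -160.0], [683.0, -67.0], [614.0, -23.0]])
green side (586, array([618.6, -92.1]), array([110.4,  88.3]), 57.4, [[0.559, -0.151], [0.674, -0.03]], [[552.0, -115.0], [626.0, -162.0], [686.0, -69.0], [611.0, -22.0]])
rack top (27
[... 575 characters left out ...]
2]), 78.4, [[0.712, -0.31], [0.822, -0.191]], [[698.0, -296.0], [822.0, -322.0], [847.0, -203.0], [722.0, -178.0]])
bottle top (266, array([766.6, 236.3]), array([85.4, 58.6]), 74.4, [[0.734, 0.196], [0.796, 0.27]], [[727.0, 203.0], [783.0, 187.0], [806.0, 270.0], [750.0, 285.0]])
bottle side (319, array([754.7, 234.5]), array([76. , 42.1]), 74.2, [[0.732, 0.199], [0.772, 0.269]], [[724.0, 204.0], [765.0, 192.0], [785.0, 265.0], [745.0, 277.0]])
top tape 1047 [-0.00220033  0.15274919] [0.30604804 0.79072992]
top tape 791 [-0.00270213 -0.10302905] [0.30519478 0.79074018]
side tape 342 [0.00101529 0.15128745] [0.30194413 0.77588417]
side tape 330 [ 0.02105918 -0.1116539 ] [0.3032009 0.7803949]
```

```bash
cat >> h.py <<'E'
def plan(wps):
    """wps: (x,y,z,yaw) ; yaw = desired heading (deg) of jaw axis modulo 180. prints tool-frame shift+turn from measured pose"""
    o=monitor.get_obs(); T=R.from_euler('xyz',o["tool_rot"],degrees=True).as_matrix(); p=o["tool_pos"]
    j=np.degrees(np.arctan2(T[1,2],T[0,2])); print("t",round(o["time_s"],2),"pos",np.round(p,3),"jaw",round(j,1),"F",np.round(o["force"],1),"grip",round(o["grip_width"],3),"q7",round(o["qpos"][6]),"q1",round(o["qpos"][0]))
    for w in wps:
        a=(w[3]-j+90)%180-90
        print(w,"->",np.round(T.T@(np.array(w[:3])-p),3),"turn",round(-a*np.sign(1),1), "(tool x z-comp %.2f)"%T[2,0])
E
python3 - <<'E'
from h import *
plan([(.614,-.25,.24,85.4),(.614,-.25,.086,85.4)])
E
```

```text
t 0.9 pos [ 0.173 -0.627  0.242] jaw -74.6 F [-0.  -0.3 -0.1] grip 0.087 q7 -3 q1 75
(0.614, -0.25, 0.24, 85.4) -> [ 0.002  0.526 -0.246] turn 20.0 (tool x z-comp -1.00)
(0.614, -0.25, 0.086, 85.4) -> [ 0.156  0.526 -0.246] turn 20.0 (tool x z-comp -1.00)
```

>>> step_arm:
  deltas:
    - [0, 0, 0.053, -0.025, 2]
    - [0, 0, 0.105, -0.049, 4]
    - [0, 0, 0.158, -0.074, 6]
    - [0, 0, 0.21, -0.098, 8]
    - [0, 0, 0.263, -0.123, 10]
    - [0, 0, 0.316, -0.148, 12]
    - [0, 0, 0.368, -0.172, 14]
    - [0, 0, 0.421, -0.197, 16]
    - [0, 0, 0.473, -0.221, 18]
    - [0, 0, 0.526, -0.246, 20]
    - [0, 0, 0.526, -0.246, 20]
    - [0, 0, 0.526, -0.246, 20]

```text
time_s: 2.4
tool_pos: [0.6142, -0.2501, 0.2413]
tool_rot: [-49.2, 89.9, -143.8]
force: [-0.2, -0.2, -0.0]
grip_width: 0.0435
```

```bash
python3 - <<'E'
from h import *
plan([(.614,-.25,.13,85.4),(.614,-.25,.086,85.4),(.58,-.247,.086,85.4),(.56,-.246,.086,85.4)])
E
```

```text
t 2.4 pos [ 0.614 -0.25   0.241] jaw -94.6 F [-0.2 -0.2 -0. ] grip 0.044 q7 -80 q1 35
(0.614, -0.25, 0.13, 85.4) -> [ 0.111 -0.    -0.   ] turn 0.0 (tool x z-comp -1.00)
(0.614, -0.25, 0.086, 85.4) -> [ 0.155 -0.    -0.   ] turn 0.0 (tool x z-comp -1.00)
(0.58, -0.247, 0.086, 85.4) -> [ 0.155 -0.034 -0.   ] turn 0.0 (tool x z-comp -1.00)
(0.56, -0.246, 0.086, 85.4) -> [ 0.155 -0.054  0.   ] turn 0.0 (tool x z-comp -1.00)
```

>>> step_arm:
  deltas:
    - [0, 0.06, 0, 0, 0]
    - [0, 0.11, 0, 0, 0]
    - [0, 0.145, 0, 0, 0]
    - [0, 0.155, 0, 0, 0]
    - [0, 0.155, -0.012, 0, 0]
    - [0, 0.155, -0.022, 0, 0]
    - [0, 0.155, -0.028, 0, 0]
    - [0, 0.155, -0.034, 0, 0]
    - [0, 0.155, -0.04, 0, 0]
    - [0, 0.155, -0.045, 0, 0]
    - [0, 0.155, -0.05, 0, 0]
    - [0, 0.155, -0.05, 0, 0]

```text
time_s: 3.9
tool_pos: [0.5665, -0.246, 0.0885]
tool_rot: [76.1, 89.7, -18.4]
force: [5.7, -0.7, 4.1]
grip_width: 0.0434
```

```bash
cat >> h.py <<'E'
def look(f,crop=None,box=None,z=(.12,.145),cams=("side","top")):
    out=[]
    for n in cams:
        p,d=read_camera(n); C=cloud(n,d); out.append(p)
        if box:
            x0,x1,y0,y1=box; k=(C[...,0]>x0)&(C[...,0]<x1)&(C[...,1]>y0)&(C[...,1]<y1)&(C[...,2]>z[0])&(C[...,2]<z[1])
            q=C[k]
            if len(q)>30:
                r=cv2.minAreaRect(q[:,:2].astype(np.float32)*1000); print(n,len(q),np.round(cv2.boxPoints(r)).tolist(),"zmax",round(float(C[(C[...,0]>x0)&(C[...,0]<x1)&(C[...,1]>y0)&(C[...,1]<y1)][:,2].max()),3),"dim",np.round(r[1]),"ang",round(r[2],1))
    if f: save(cv2.resize(np.hstack(out)if len(out)>1 else out[0],None,fx=.78 if len(out)>1 else 1,fy=.78 if len(out)>1 else 1,interpolation=cv2.INTER_AREA),f)
    return out
E
python3 - <<'E'
from h import *
look("pics/3.png",None,(.42,.60,-.33,-.16))
plan([(.564,-.245,.086,85.4)])
E
```

```text
side 553 [[463.0, -320.0], [579.0, -334.0], [600.0, -164.0], [484.0, -150.0]] zmax 0.568 dim [171. 117.] ang 82.9
top 416 [[475.0, -246.0], [548.0, -251.0], [553.0, -187.0], [480.0, -182.0]] zmax 0.566 dim [64. 73.] ang 85.9
t 4.0 pos [ 0.567 -0.246  0.088] jaw -94.6 F [ 5.2 -0.7  3.9] grip 0.043 q7 -80 q1 37
(0.564, -0.245, 0.086, 85.4) -> [ 0.002 -0.003 -0.001] turn 0.0 (tool x z-comp -1.00)
```

View pics/3.png

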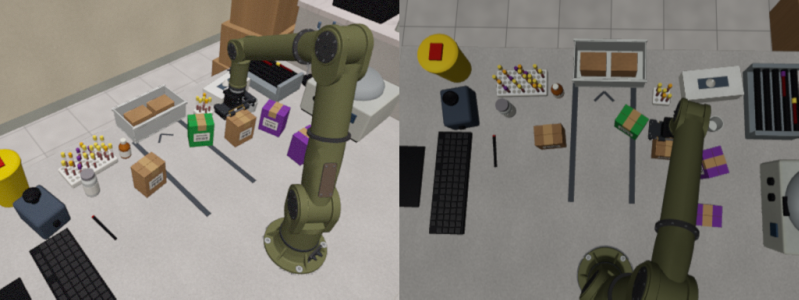

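```bash
python3 - <<'E'
from h import *
p,d=read_camera("side"); C=cloud("side",d)
k=(C[...,0]>.42)&(C[...,0]<.555)&(C[...,1]>-.31)&(C[...,1]<-.17)&(C[...,2]>.11)&(C[...,2]<.18)
q=C[k]; A=np.c_[q[:,:2],np.ones(len(q))]
kk=np.ones(len(q),bool)
for _ in range(5):
    c=np.linalg.lstsq(A[kk],q[kk,2],rcond=None)[0]; kk=abs(A@c-q[:,2])<.004
print(kk.sum(),c, np.degrees(np.arctan(c[:2])))
save(cv2.resize(p[110:220,240:400],None,fx=4,fy=4,interpolation=2),"pics/4.png")
E
```

```text
201 [ 0.33030401 -0.07542867 -0.05047656] [18.27859635 -4.31357636]
```

View pics/4.png

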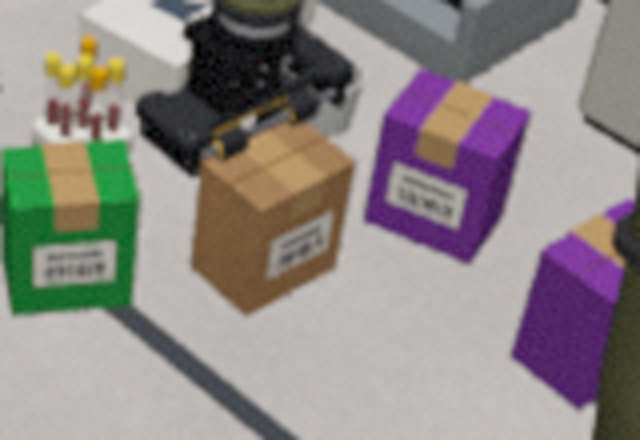

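The right carton rocked 18° about its near edge instead of sliding, so friction is high. The rack blocks tipping it away from the robot, so I'll raise the fingers and tip it towards the robot. I'll do the left one the same way, then turn one lying carton so its underside faces the side camera.

>>> step_arm:
  deltas:
    - [0, -0.02, 0, 0, 0]
    - [0, -0.042, 0, 0, 0]
    - [0, -0.042, -0.01, 0, 0]
    - [0, -0.042, -0.02, 0, 0]
    - [0, -0.042, -0.03, 0, 0]
    - [0, -0.042, -0.038, 0, 0]
    - [0, -0.042, -0.046, 0, 0]
    - [0, -0.042, -0.054, 0, 0]
    - [0, -0.042, -0.062, 0, 0]
    - [0, -0.042, -0.07, 0, 0]
    - [0, -0.042, -0.07, 0, 0]
    - [0, -0.042, -0.07, 0, 0]

```text
time_s: 5.55
tool_pos: [0.4949, -0.2402, 0.1286]
tool_rot: [70.4, 90.0, -24.2]
force: [0.5, 0.3, -0.1]
grip_width: 0.0436
```

```bash
python3 - <<'E'
from h import *
look(None,None,(.32,.60,-.33,-.16),(.065,.09))
plan([(.5,-.245,.24,85.4),(.62,.24,.24,97.2),(.625,.24,.128,97.2)])
E
```

```text
side 1034 [[339.0, -285.0], [472.0, -296.0], [481.0, -181.0], [348.0, -170.0]] zmax 0.619 dim [115. 134.] ang 85.4
top 870 [[344.0, -246.0], [473.0, -256.0], [479.0, -182.0], [350.0, -171.0]] zmax 0.618 dim [ 75. 129.] ang 85.4
t 5.65 pos [ 0.495 -0.24   0.129] jaw -94.6 F [-1.   0.3  0.4] grip 0.044 q7 -75 q1 41
(0.5, -0.245, 0.24, 85.4) -> [-0.111  0.005  0.004] turn 0.0 (tool x z-comp -1.00)
(0.62, 0.24, 0.24, 97.2) -> [-0.111  0.086 -0.489] turn -11.8 (tool x z-comp -1.00)
(0.625, 0.24, 0.128, 97.2) -> [ 0.001  0.091 -0.489] turn -11.8 (tool x z-comp -1.00)
```

>>> step_arm:
  deltas:
    - [0, -0.055, 0, 0, 0]
    - [0, -0.1, 0.01, -0.03, -1]
    - [0, -0.111, 0.02, -0.085, -2]
    - [0, -0.111, 0.03, -0.14, -4]
    - [0, -0.111, 0.04, -0.2, -5]
    - [0, -0.111, 0.05, -0.26, -7]
    - [0, -0.111, 0.06, -0.32, -8]
    - [0, -0.111, 0.07, -0.375, -10]
    - [0, -0.111, 0.08, -0.435, -11]
    - [0, -0.111, 0.091, -0.489, -12]
    - [0, -0.111, 0.091, -0.489, -12]
    - [0, -0.111, 0.091, -0.489, -12]

```text
time_s: 7.15
tool_pos: [0.6248, 0.2394, 0.239]
tool_rot: [-43.7, 89.9, -126.3]
force: [-0.1, -0.3, 0.3]
grip_width: 0.0434
```

```bash
python3 - <<'E'
from h import *
plan([(.625,.24,.128,97.2),(.51,.227,.128,97.2)])
E
```

```text
t 7.15 pos [0.625 0.239 0.239] jaw -82.6 F [-0.1 -0.3  0.3] grip 0.043 q7 -116 q1 4
(0.625, 0.24, 0.128, 97.2) -> [ 0.111  0.    -0.001] turn 0.2 (tool x z-comp -1.00)
(0.51, 0.227, 0.128, 97.2) -> [ 0.111 -0.115 -0.003] turn 0.2 (tool x z-comp -1.00)
```

>>> step_arm:
  deltas:
    - [0, 0.06, 0, 0, 0]
    - [0, 0.105, 0, 0, 0]
    - [0, 0.111, 0, 0, 0]
    - [0, 0.111, -0.015, 0, 0]
    - [0, 0.111, -0.03, 0, 0]
    - [0, 0.111, -0.045, 0, 0]
    - [0, 0.111, -0.06, 0, 0]
    - [0, 0.111, -0.075, 0, 0]
    - [0, 0.111, -0.09, 0, 0]
    - [0, 0.111, -0.105, 0, 0]
    - [0, 0.111, -0.115, 0, 0]
    - [0, 0.111, -0.115, 0, 0]

```text
time_s: 8.65
tool_pos: [0.5099, 0.225, 0.1284]
tool_rot: [-22.0, 90.0, -104.5]
force: [-0.5, -1.0, 0.5]
grip_width: 0.0432
```

```bash
python3 - <<'E'
from h import *
look("pics/5.png",None,(.28,.62,.1,.36),(.065,.09))
plan([(.51,.24,.24,0)])
E
```

```text
side 1481 [[371.0, 271.0], [384.0, 159.0], [516.0, 175.0], [503.0, 286.0]] zmax 0.636 dim [133. 112.] ang 6.8
top 34 [[357.0, 245.0], [494.0, 154.0], [511.0, 180.0], [375.0, 272.0]] zmax 0.634 dim [ 32. 164.] ang 56.0
t 8.75 pos [0.511 0.225 0.129] jaw -82.6 F [-0.1  0.1 -0.4] grip 0.044 q7 -118 q1 9
(0.51, 0.24, 0.24, 0) -> [-0.111  0.001 -0.015] turn -82.6 (tool x z-comp -1.00)
```

View pics/5.png

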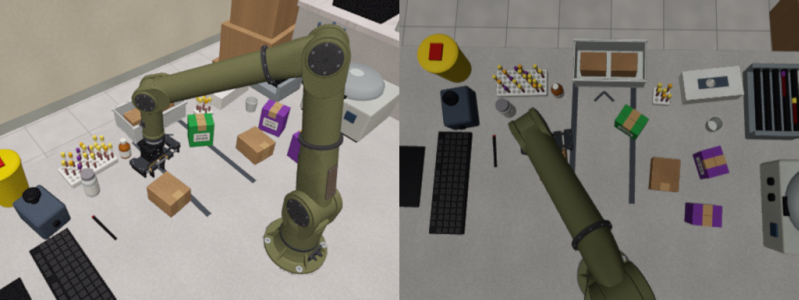

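Both cartons now lie tipped towards the robot, the left at about (170,195) in the side view and the right at about (255,146). Their undersides face away from the cameras. Next I'll swing the far end of the left carton outwards so its underside faces the side camera.

>>> step_arm:
  deltas:
    - [-1, -0.02, 0.0, 0.02, -9]
    - [-1, -0.02, 0, 0.04, -19]
    - [-1, -0.02, 0, 0.06, -29]
    - [-1, -0.02, 0, 0.08, -39]
    - [-1, -0.02, 0, 0.1, -49]
    - [-1, -0.02, 0, 0.1, -59]
    - [-1, -0.02, 0, 0.1, -69]
    - [-1, -0.02, 0, 0.1, -79]
    - [-1, -0.02, 0, 0.1, -83]
    - [-1, -0.02, 0, 0.1, -83]

```text
time_s: 10.0
tool_pos: [0.524, 0.1259, 0.1485]
tool_rot: [87.1, 90.0, 87.5]
force: [-0.1, 1.2, -0.4]
grip_width: 0.0006
```

```bash
python3 - <<'E'
from h import *
z=.046
plan([(.495,.125,z,0),(.495,.15,z,0),(.503,.18,z,0),(.51,.21,z,0),(.513,.24,z,0),(.505,.265,z,0),(.49,.287,z,0),(.46,.315,z,0),(.48,.23,z,0)])
E
```

```text
t 10.0 pos [0.524 0.126 0.148] jaw 0.3 F [-0.1  1.2 -0.4] grip 0.001 q7 -25 q1 27
(0.495, 0.125, 0.046, 0) -> [ 0.102 -0.001 -0.029] turn 0.3 (tool x z-comp -1.00)
(0.495, 0.15, 0.046, 0) -> [ 0.102  0.024 -0.029] turn 0.3 (tool x z-comp -1.00)
(0.503, 0.18, 0.046, 0) -> [ 0.103  0.054 -0.021] turn 0.3 (tool x z-comp -1.00)
(0.51, 0.21, 0.046, 0) -> [ 0.103  0.084 -0.014] turn 0.3 (tool x z-comp -1.00)
(0.513, 0.24, 0.046, 0) -> [ 0.103  0.114 -0.01 ] turn 0.3 (tool x z-comp -1.00)
(0.505, 0.265, 0.046, 0) -> [ 0.103  0.139 -0.018] turn 0.3 (tool x z-comp -1.00)
(0.49, 0.287, 0.046, 0) -> [ 0.103  0.161 -0.033] turn 0.3 (tool x z-comp -1.00)
(0.46, 0.315, 0.046, 0) -> [ 0.103  0.189 -0.063] turn 0.3 (tool x z-comp -1.00)
(0.48, 0.23, 0.046, 0) -> [ 0.103  0.104 -0.043] turn 0.3 (tool x z-comp -1.00)
```

>>> step_arm:
  deltas:
    - [-1, 0.055, -0.002, -0.029, 0]
    - [-1, 0.102, -0.002, -0.029, 0]
    - [-1, 0.102, 0.02, -0.029, 0]
    - [-1, 0.102, 0.038, -0.026, 0]
    - [-1, 0.102, 0.056, -0.021, 0]
    - [-1, 0.102, 0.072, -0.017, 0]
    - [-1, 0.102, 0.09, -0.013, 0]
    - [-1, 0.102, 0.107, -0.011, 0]
    - [-1, 0.102, 0.124, -0.012, 0]
    - [-1, 0.102, 0.139, -0.018, 0]
    - [-1, 0.102, 0.139, -0.018, 0]

```text
time_s: 11.38
tool_pos: [0.503, 0.2671, 0.0467]
tool_rot: [124.2, 89.9, 124.8]
force: [-0.7, -0.7, 0.4]
grip_width: 0.0008
```

```bash
python3 - <<'E'
from h import *
look("pics/6.png",None,(.28,.62,.1,.45),(.065,.09),("side",))
plan([(.49,.3,.046,0)])
E
```

```text
side 1363 [[340.0, 288.0], [426.0, 202.0], [519.0, 294.0], [433.0, 381.0]] zmax 0.595 dim [131. 122.] ang 44.9
t 11.43 pos [0.503 0.266 0.047] jaw 0.5 F [-0.1  0.2 -1.1] grip 0.001 q7 -47 q1 9
(0.49, 0.3, 0.046, 0) -> [ 0.001  0.034 -0.013] turn 0.5 (tool x z-comp -1.00)
```

View pics/6.png

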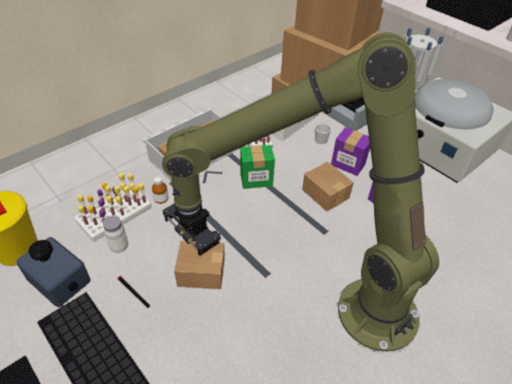

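>>> step_arm:
  deltas:
    - [-1, 0, 0.018, -0.004, 0]
    - [-1, 0, 0.036, -0.01, 0]
    - [-1, 0, 0.053, -0.018, 0]
    - [-1, 0, 0.068, -0.027, 0]
    - [-1, 0, 0.081, -0.038, 0]
    - [-1, 0, 0.091, -0.05, 0]
    - [-1, 0, 0.098, -0.062, 0]
    - [-1, 0, 0.098, -0.062, 0]

```text
time_s: 12.42
tool_pos: [0.44, 0.3631, 0.0465]
tool_rot: [-154.4, 89.9, -153.8]
force: [0.2, 0.8, -0.3]
grip_width: 0.0006
```

```bash
python3 - <<'E'
from h import *
o=look(None,None,(.28,.62,.1,.45),(.065,.09),("side",))
save(cv2.resize(o[0][200:340,110:270],None,fx=4,fy=4,interpolation=2),"pics/7.png")
plan([(.49,.3,.046,0)])
E
```

```text
side 1286 [[311.0, 406.0], [313.0, 273.0], [426.0, 274.0], [424.0, 408.0]] zmax 0.636 dim [113. 134.] ang 0.8
t 12.47 pos [0.441 0.362 0.046] jaw 0.5 F [-0.2  0.1 -0.5] grip 0.0 q7 -59 q1 -2
(0.49, 0.3, 0.046, 0) -> [ 0.    -0.063  0.049] turn 0.5 (tool x z-comp -1.00)
```

View pics/7.png

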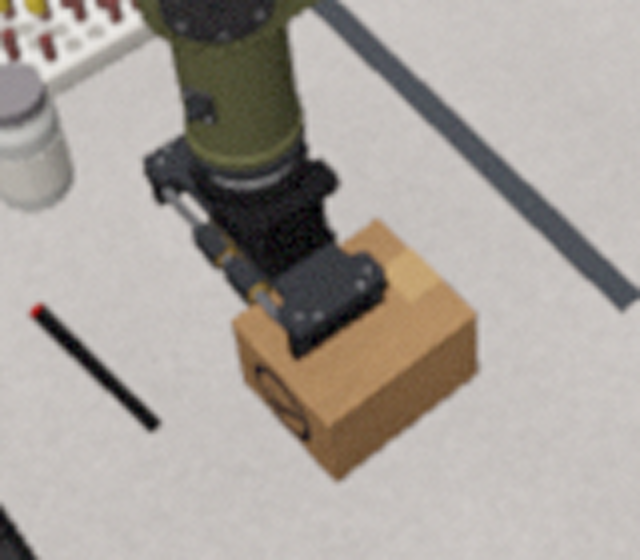

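The stamp is on the left carton: its dark ring shows at about (285,400) in the crop. It lies at x .31–.43, y .27–.41. I'll push it +x away from the base first, so the arm can reach, then −y into the lane.

>>> step_arm:
  deltas:
    - [-0.5, -0.05, 0, 0, 0]
    - [0.3, -0.1, 0, 0, -10]
    - [0.3, -0.1, -0.005, -0.03, -20]
    - [0.3, -0.1, -0.01, -0.06, -30]
    - [0.3, -0.1, -0.015, -0.09, -40]
    - [0.3, -0.1, -0.02, -0.12, -50]
    - [0.3, -0.1, -0.022, -0.14, -60]
    - [0.3, -0.1, -0.022, -0.156, -70]
    - [0.3, -0.1, -0.022, -0.156, -80]
    - [0.3, -0.1, -0.022, -0.156, -90]
    - [0.3, -0.1, -0.022, -0.156, -90]

```text
time_s: 13.85
tool_pos: [0.286, 0.3387, 0.1464]
tool_rot: [163.3, 89.9, -106.4]
force: [0.2, -0.1, 0.3]
grip_width: 0.0565
```

```bash
python3 - <<'E'
from h import *
look(None,None,(.28,.62,.1,.45),(.065,.09))
plan([(.285,.34,.046,90),(.43,.34,.046,90)])
E
```

```text
side 601 [[309.0, 404.0], [316.0, 278.0], [429.0, 284.0], [422.0, 410.0]] zmax 0.557 dim [113. 126.] ang 3.1
top 1392 [[314.0, 407.0], [317.0, 275.0], [426.0, 278.0], [423.0, 410.0]] zmax 0.557 dim [109. 132.] ang 1.3
t 13.95 pos [0.286 0.339 0.146] jaw 90.2 F [0.1 0.3 0.3] grip 0.057 q7 40 q1 21
(0.285, 0.34, 0.046, 90) -> [0.1   0.001 0.001] turn 0.2 (tool x z-comp -1.00)
(0.43, 0.34, 0.046, 90) -> [ 0.1   -0.144  0.001] turn 0.2 (tool x z-comp -1.00)
```

>>> step_arm:
  deltas:
    - [0.3, 0.055, 0, 0, 0]
    - [0.3, 0.1, 0, 0, 0]
    - [0.3, 0.1, -0.015, 0, 0]
    - [0.3, 0.1, -0.03, 0, 0]
    - [0.3, 0.1, -0.047, 0, 0]
    - [0.3, 0.1, -0.064, 0, 0]
    - [0.3, 0.1, -0.081, 0, 0]
    - [0.3, 0.1, -0.098, 0, 0]
    - [0.3, 0.1, -0.115, 0, 0]
    - [0.3, 0.1, -0.13, 0, 0]
    - [0.3, 0.1, -0.142, 0, 0]
    - [0.3, 0.1, -0.145, 0, 0]

```text
time_s: 15.45
tool_pos: [0.4321, 0.3404, 0.0473]
tool_rot: [-20.6, 90.0, 69.7]
force: [-6.8, -0.7, 5.8]
grip_width: 0.056
```

>>> step_arm:
  deltas:
    - [0.3, 0, 0.02, 0, 0]
    - [0.3, -0.06, 0.02, 0, 0]
    - [0.3, -0.1, 0.01, 0.0, 10]
    - [0.3, -0.1, -0.01, 0.03, 20]
    - [0.3, -0.1, -0.03, 0.06, 30]
    - [0.3, -0.1, -0.05, 0.08, 40]
    - [0.3, -0.1, -0.065, 0.1, 50]
    - [0.3, -0.1, -0.07, 0.1, 60]
    - [0.3, -0.1, -0.07, 0.1, 70]
    - [0.3, -0.1, -0.07, 0.1, 80]
    - [0.3, -0.1, -0.07, 0.1, 90]
    - [0.3, -0.1, -0.07, 0.1, 90]

```text
time_s: 16.95
tool_pos: [0.4998, 0.4407, 0.1469]
tool_rot: [-14.4, 89.9, -13.9]
force: [-0.1, -0.1, 0.9]
grip_width: 0.0565
```

```bash
python3 - <<'E'
from h import *
look(None,None,(.38,.66,.2,.46),(.065,.09))
plan([(.5,.44,.15,0),(.5,.44,.046,0),(.5,.1,.046,0)])
E
```

```text
side 1271 [[414.0, 398.0], [450.0, 253.0], [694.0, 314.0], [658.0, 459.0]] zmax 0.616 dim [251. 149.] ang 13.9
top 1361 [[412.0, 382.0], [454.0, 247.0], [699.0, 324.0], [657.0, 458.0]] zmax 0.616 dim [256. 141.] ang 17.4
t 17.05 pos [0.5   0.441 0.147] jaw 0.6 F [-1.2 -1.3 -0.3] grip 0.056 q7 -56 q1 -13
(0.5, 0.44, 0.15, 0) -> [-0.003 -0.001  0.   ] turn 0.6 (tool x z-comp -1.00)
(0.5, 0.44, 0.046, 0) -> [ 0.101 -0.001 -0.   ] turn 0.6 (tool x z-comp -1.00)
(0.5, 0.1, 0.046, 0) -> [ 0.101 -0.341 -0.004] turn 0.6 (tool x z-comp -1.00)
```

```bash
python3 - <<'E'
from h import *
o=look("pics/8.png",None,(.38,.6,.2,.43),(.065,.092))
E
```

```text
side 1247 [[441.0, 407.0], [442.0, 275.0], [556.0, 275.0], [556.0, 408.0]] zmax 0.618 dim [114. 132.] ang 0.2
top 1311 [[443.0, 278.0], [553.0, 276.0], [555.0, 409.0], [445.0, 410.0]] zmax 0.617 dim [132. 110.] ang 89.3
```

View pics/8.png

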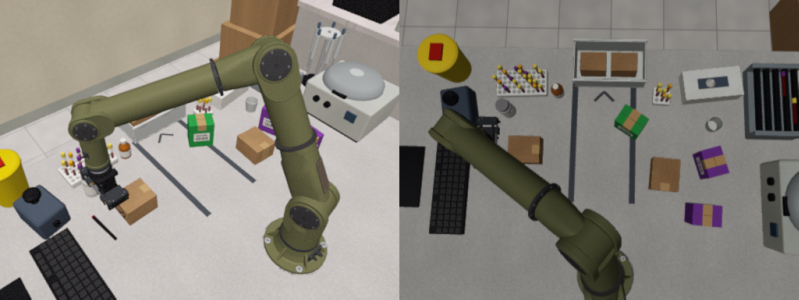

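>>> step_arm:
  deltas:
    - [0.3, 0.055, 0.003, 0, 0]
    - [0.3, 0.101, 0.003, 0, 0]
    - [0.3, 0.101, -0.012, 0, 0]
    - [0.3, 0.101, -0.025, 0, 0]
    - [0.3, 0.101, -0.042, 0, 0]
    - [0.3, 0.101, -0.059, 0, 0]
    - [0.3, 0.101, -0.076, 0, 0]
    - [0.3, 0.101, -0.093, 0, 0]
    - [0.3, 0.101, -0.11, 0, 0]
    - [0.3, 0.101, -0.127, 0, 0]
    - [0.3, 0.101, -0.144, 0, 0]
    - [0.3, 0.101, -0.15, 0, 0]

```text
time_s: 18.65
tool_pos: [0.5024, 0.2907, 0.047]
tool_rot: [32.7, 89.8, 33.1]
force: [0.1, 6.4, 4.2]
grip_width: 0.0566
```

```bash
python3 - <<'E'
from h import *
o=look(None,None,(.38,.62,.05,.35),(.065,.088))
plan([(.5,.112,.046,0)])
E
```

```text
side 735 [[436.0, 293.0], [447.0, 141.0], [560.0, 149.0], [550.0, 301.0]] zmax 0.565 dim [114. 152.] ang 4.0
top 1025 [[444.0, 273.0], [447.0, 147.0], [556.0, 149.0], [554.0, 275.0]] zmax 0.565 dim [109. 125.] ang 1.1
t 18.75 pos [0.502 0.29  0.046] jaw 0.3 F [0.5 2.8 1.8] grip 0.057 q7 -47 q1 1
(0.5, 0.112, 0.046, 0) -> [ 0.    -0.178 -0.003] turn 0.3 (tool x z-comp -1.00)
```

>>> step_arm:
  deltas:
    - [0.3, 0, -0.016, 0, 0]
    - [0.3, 0, -0.033, 0, 0]
    - [0.3, 0, -0.05, 0, 0]
    - [0.3, 0, -0.067, 0, 0]
    - [0.3, 0, -0.084, 0, 0]
    - [0.3, 0, -0.101, 0, 0]
    - [0.3, 0, -0.118, 0, 0]
    - [0.3, 0, -0.135, 0, 0]
    - [0.3, 0, -0.152, 0, 0]
    - [0.3, 0, -0.165, 0, 0]
    - [0.3, 0, -0.175, 0, 0]
    - [0.3, 0, -0.18, 0, 0]

```text
time_s: 20.25
tool_pos: [0.5025, 0.1112, 0.0457]
tool_rot: [108.3, 90.0, 108.7]
force: [0.9, 6.4, 4.1]
grip_width: 0.0561
```

>>> step_arm:
  deltas:
    - [0.3, 0, 0.015, 0, 0]
    - [0.3, -0.02, 0.06, 0, 0]
    - [0.3, -0.08, 0.1, 0, 0]
    - [0.3, -0.14, 0.14, 0, 0]
    - [0.3, -0.14, 0.2, 0, 0]
    - [0.3, -0.14, 0.24, 0, 0]
    - [0.3, -0.14, 0.24, 0, 0]
    - [0.3, -0.14, 0.24, 0, 0]

```text
time_s: 21.25
tool_pos: [0.5004, 0.35, 0.1842]
tool_rot: [-123.7, 89.8, -123.2]
force: [0.7, -0.2, 0.4]
grip_width: 0.0562
```

```bash
python3 - <<'E'
from h import *
look("pics/9.png",None,(.38,.60,-.1,.2),(.065,.09))
for b,z in(((.3,.52,-.33,-.15),(.065,.09)),((.54,.7,-.17,0),(.12,.14))): look(None,None,b,z)
for n in("side","top"):
    p,d=read_camera(n); C=cloud(n,d)
    for t in("rack_small","reagent","rinse","marker","pot"):
        for r in regions_of(n,t)[:1]:
            q=C[r["pixels"]&(d>0)]
            print(n,t,round(r["p"],2),np.round(np.percentile(q,2,0),3),np.round(np.percentile(q,98,0),3))
plan([])
E
```

```text
side 1262 [[441.0, 98.0], [448.0, -104.0], [601.0, -98.0], [594.0, 103.0]] zmax 0.637 dim [153. 201.] ang 2.1
top 1464 [[444.0, 97.0], [450.0, -103.0], [601.0, -98.0], [595.0, 101.0]] zmax 0.636 dim [151. 200.] ang 1.6
side 1035 [[339.0, -286.0], [472.0, -296.0], [481.0, -179.0], [349.0, -169.0]] zmax 0.089 dim [117. 133.] ang 85.5
top 1518 [[341.0, -282.0], [471.0, -292.0], [479.0, -181.0], [349.0, -172.0]] zmax 0.089 dim [111. 130.] ang 85.7
side 585 [[552.0, -115.0], [626.0, -163.0], [686.0, -70.0], [612.0, -22.0]] zmax 0.138 dim [110.  89.] ang 57.2
top 941 [[554.0, -115.0], [623.0, -159.0], [683.0, -67.0], [614.0, -22.0]] zmax 0.138 dim [110.  82.] ang 57.2
side rack_small 0.6 [ 0.445 -0.029  0.008] [0.554 0.099 0.086]
side rinse 0.93 [0.642 0.407 0.006] [0.693 0.461 0.12 ]
side marker 0.7 [0.429 0.472 0.004] [0.558 0.495 0.02 ]
side pot 0.73 [ 0.596 -0.474  0.008] [ 0.655 -0.41   0.066]
top rack_small 0.86 [ 0.71  -0.262 -0.002] [ 0.783 -0.187  0.111]
top reagent 0.8 [0.734 0.196 0.012] [0.784 0.242 0.097]
top rinse 0.9 [0.646 0.403 0.   ] [0.731 0.473 0.12 ]
top marker 0.67 [ 0.347 -0.284  0.018] [ 0.473 -0.174  0.085]
top pot 0.81 [ 0.596 -0.469 -0.002] [ 0.653 -0.41   0.065]
t 22.15 pos [0.501 0.351 0.185] jaw 0.4 F [0.5 0.2 0.7] grip 0.057 q7 -48 q1 -1
```

View pics/9.png

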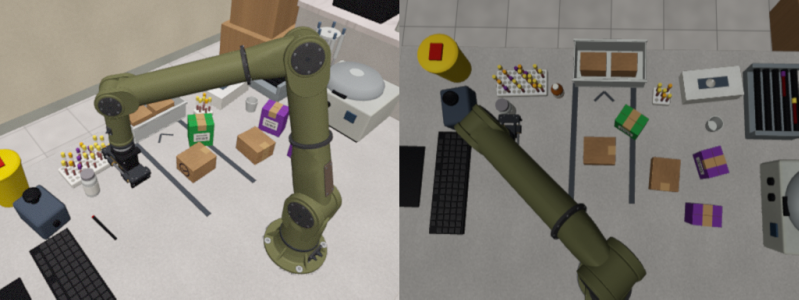

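```bash
python3 -c "
from h import *
print(env.sign_off())"
```

```text
the job is handed in; nothing more can be done
None
```

The stamped carton, which stood on the left, now lies on its side fully inside the dispatch lane. The job was handed in about 22 s into the 72 s allowed.

**What I did**
- I tipped both cartons towards the robot, because the rack and the bottle stood too close beyond them to tip them away.
- My first push on the right-hand carton was meant to slide it, but it rocked about 18° instead. I raised the fingers and tipped it from there.
- I turned the left carton where it lay until the side camera showed its underside, and the stamp was there. I then pushed it away from the base and sideways into the lane. Neither carton was gripped or picked up.
- I did not look at the underside of the right-hand carton. It still faces away from both cameras, and I took it to be unstamped because only one carton has a stamp.

**Last checks**
- **Stamped carton:** it lies at x 0.445–0.555 and y −0.03 to 0.10 m. The tapes' inner edges are at about y −0.09 and 0.14 m, which leaves about 4 cm or more on each side.
- **Other carton:** it lies on its side outside the lane, at y −0.29 to −0.17 m.
- **Everything else:** the rack, bottle, jar, marker, pot and green carton measured unmoved. The purple look-alikes look unmoved in the last picture; I did not measure them.
- **Disagreements:** the detector put the rack (side camera) and the marker (top camera) on the cartons. The other camera found each in its original place. The bottle was found only by the top camera.

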